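# Slide the titration tile out over the end of the step shelf

### The arm

A 7-joint arm with a two-finger parallel gripper is mounted at the origin on the work surface. World frame = base frame: x ahead of the robot, y to its left, z up, the work surface at z = 0. Lengths are in m, angles in rad, forces in N, time in s.
With the tool pointing down it reaches from about 0.35 to 0.9 m from the base axis. Payload 7.2 kg.
Tool frame: the origin (TCP) lies at the very end of the fingers, on their centre line; the grasp point (between the pads) lies 19 mm behind it; x points along the fingers, y is the direction in which the jaws open and shut, and the axes are right-handed (so a half turn about x gives the same grasp; the last joint's range is limited). The gripper opens to 88 mm and grips with 3 to 60 N. Pads are 20 mm wide; open, the fingers measure 115 mm over their backs; the gripper's body (75 mm by 178 mm) begins 61 mm behind the grasp point.
Start: joints at [1.128, 0.411, -0.013, 1.596, 0.006, 1.134, -0.082], TCP at [0.229, -0.582, 0.223] pointing down, gripper open.
Joint ranges: [-2.95, 2.95], [-0.29, 1.99], [-1.47, 1.44], [0.14, 2.54], [-1.03, 4.17], [0.13, 1.85], [-2.86, 2.86]. Speed limits (rad/s): [2.39, 2.39, 3.01, 3.01, 3.14, 3.14, 3.14].

### API

Orientations are given as a unit quaternion [w, x, y, z].
In Python, from workcell import arm gives the robot as it stands.
- The arm moves only by the tool send_rows, never from a script. Its argument "targets" is one flat list of numbers, 6 for each row, row after row: the shift along the world's x, y, z in units of 750 mm (1.0 is 750 mm), then the turn, a rotation vector about the world's x, y, z in units of 90 degrees (1.0 is 90 degrees). A call has 1 to 12 rows; each row is the pose to reach, as a shift and turn from the pose commanded when the call began; what a row does not reach only later rows make up. A row lasts 1/12 s, in which the tool goes at most 41.7 mm and 7.16 degrees, less where a joint would pass 70% of its speed; a pose out of reach is approached as far as the arm can. A call with a number of a shift or a turn outside -1 to 1 is refused whole. A call with a gripper value outside its range is refused whole. "jaw" is the closure, from -1 (fully open) to 1 (shut), set as the call begins (left out, the last holds). The fingers move at their own pace and stop on an object; "force" is the grip in N (left out, the last holds). Time passes only in rows, so rows that repeat a pose let the fingers close. It gives the time, the measured TCP pose, the force and the opening at its end, in the units of the state.
- arm.sense(): the state, without advancing time (a new reading comes with each control period).
- arm.grab_frame(name): name is "scene" or "top" or "wrist"; returns a dict with "pixels" (384x512x3 uint8, blue, green, red), "depth" (384x512 float32, m along the optical axis (not along the pixel's ray), 0 where there is no reading), "fx", "fy", "cx", "cy" (pixels), "origin" and "attitude" of the camera in the world; the wrist camera has in their place "T_tool_cam" (4x4, takes a point from camera to tool coordinates, whose origin is the TCP and whose axes are the tool frame's). Camera axes: x right, y down, z forward; pixel columns grow to the right and rows downward; lengths in m; the calibration is good to about 2 mm. A picture is of the moment at which its call begins: read the wrist's pose just before it.
- arm.hand_in(): hands the job in, once; it reports no verdict.
The state is a dict: "time_s": time; "joint_pos": joint angles; "joint_velocities": joint speeds; "joint_efforts": joint torques, N m; "position": TCP position; "orientation": TCP orientation; "force": force on the tool from outside, world axes, zero at the start; "torque": the same for the moment, N m; "width": finger opening in m.
Only numpy, scipy, OpenCV 4.12 (cv2) and the standard library are available. Lean on these libraries where they do the work, as an engineer would, in place of code of your own. Each camera call takes 0.05 s, during which the arm holds its last target.

### The job

Push the white titration tile along the low step shelf, with the fingertips only and without gripping or lifting it, until about a third of its length sticks out over the shelf end nearest the pH meter, so that the person at the meter can take it by its edge. Leave it lying flat, about straight along the shelf and with no part over the shelf's long sides; leave everything else where it stands and take the hand away.

Things in the scene. Friction and masses are not known exactly. Their poses are not given: they have to be found in the camera images.
- ledge: Step shelf, fixed: a level grey board 160 (x) by 340 (y) by 18 mm on two white feet. Origin on the bench under its centre; z up; x points away from the robot, turned up to 0.3 rad. The tile lies on its top face, 60 mm above the origin. Both short ends (y = +170 and -170 mm) are open; the long side nearest the robot has a lip (x = -80 to -70 mm, 12 mm above the top face), the other none.
- tile: Titration tile: loose plain white glazed plate, 100 (x) by 150 (y, its length) by 8 mm thick, about 0.27 kg (varies by a third), sliding by friction on the shelf. Origin at the centre of its underside; z up. Starts wholly on the shelf, its length within 0.1 rad of the shelf's y axis. It tips off if more than half its length overhangs.
- meter: pH meter, fixed: white wedge-shaped instrument 150 (x) by 190 (y) by 70 mm high, display on its sloping top. Origin at the centre of its underside. It stands beyond one end of the shelf (either one), about 370 mm from the shelf's centre, and tells which end to use: its y in the shelf's frame is positive or negative. Not to be touched.
- bottle: Bystander: loose white reagent bottle with a black cap, 64 mm diameter, 140 mm high, beyond the other end of the shelf. Origin at the centre of its underside.
- beaker: Bystander: loose glass beaker, 68 mm diameter at the rim, 85 mm high, on the bench on the far side of the shelf. Origin at the centre of its underside.
- jar: Bystander: loose small amber jar with a white cap, 52 mm diameter, 60 mm high, on the bench on the far side of the shelf. Origin at the centre of its underside.
Not all that is in view belongs to the job. Of the things shaped like the tile, the white one is meant.

How it is judged:
At the end, for the whole second after the job is handed in: The tile lies flat and still on the shelf with 35 to 65 mm of its 150 mm length beyond the shelf end nearest the pH meter, its length within 0.2 rad of the shelf's, and its centre between 25 mm to the robot's side and 30 mm to the far side of the shelf's centre line (((y of meter in the frame of ledge above 0 m and y of tile in the frame of ledge between 0.13 and 0.16 m) or (y of meter in the frame of ledge below 0 m and y of tile in the frame of ledge between -0.16 and -0.13 m)) and angle between the y axis of tile and the y axis of ledge, either way round below 0.2 rad and x of tile in the frame of ledge between -0.025 and 0.03 m and z of tile in the frame of ledge between 0.057 and 0.063 m and angle between tile's own z axis and vertical below 0.04 rad and linear speed of tile below 0.01 m/s); the robot touches nothing.
It fails at once if the tile is lifted or carried (more than 8 mm off the shelf) (z of tile in the frame of ledge above 0.068 m).
It fails at once if the tile is tipped (more than 0.12 rad) or falls off (angle between tile's own z axis and vertical above 0.12 rad or z of tile in the frame of ledge below 0.05 m).
It fails at once if the bottle, the beaker or the jar is moved more than 15 mm (distance of any of bottle, beaker, jar from where it was at the start of the episode above 0.015 m).
It fails at once if the robot knocks the pH meter (contact force between the arm and meter above 2 N).
It also fails if it takes over 45 s, if anything falls off the work surface, if the arm or the gripper's body presses on something with over 40 N, if the wrist force passes 120 N, or if a joint passes its speed limit or range.

## Working session

There is one attempt and no reset: what is moved stays moved. The work goes in short steps, Python scripts to look and compute and a tool call to move; the robot and the scene stay as the last step left them, time stands still between calls to the robot, and variables do not carry over. Pictures are saved under pics/ and viewed, and the job is handed in when it is done.

Besides the shell and the picture viewer there is one more tool, called as name(argument=value, ...) on one line, values as JSON. send_rows: Moves the arm, as the interface text tells. Shifts and turns lie within -1 to 1; 1 stands for 750 mm of shift or 90 degrees of turn. Its arguments: {"type":"object","properties":{"targets":{"type":"array","items":{"type":"number","minimum":-1,"maximum":1}},"jaw":{"type":"number"},"force":{"type":"number"}},"required":["targets"]}

```bash
mkdir -p pics
cat > h.py <<'E'
import numpy as np,cv2
from workcell import arm
from scipy.spatial.transform import Rotation as R
def cam(n):
    f=arm.grab_frame(n); return f
def pts(f):
    d=f['depth'];v,u=np.mgrid[:d.shape[0],:d.shape[1]]
    P=np.stack([(u-f['cx'])/f['fx']*d,(v-f['cy'])/f['fy']*d,d],-1)
    a=np.array(f['attitude'])
    M=a if a.shape==(3,3) else R.from_quat(a[[1,2,3,0]]).as_matrix()
    return P@M.T+np.array(f['origin'])
E
python3 - <<'E'
from h import *
import pickle
print(arm.sense())
for n in('scene','top'):
    f=cam(n);cv2.imwrite(f'pics/{n}0.png',f['pixels']);pickle.dump(f,open(n+'0.pkl','wb'))
    print(n,f['fx'],f['cx'],f['origin'],f['attitude'])
E
```

```text
{'time_s': 0.0, 'joint_pos': array([ 1.12782429,  0.41195069, -0.01272297,  1.59703923,  0.00560547,
        1.13427276, -0.0821681 ]), 'joint_velocities': array([ 1.75471001e-05,  7.42580320e-04,  1.52057089e-03, -6.09428925e-04,
       -1.05743809e-03,  7.37976291e-04, -7.23549450e-04]), 'joint_efforts': array([-7.75970184e-04, -5.87953198e+01,  6.41241577e-01, -2.91070855e+01,
       -5.38441131e-02,  1.82739983e-02,  2.03927925e-04]), 'position': array([ 0.2285698 , -0.58116693,  0.22177934]), 'orientation': array([-0.13119309, -0.6945761 , -0.13231037,  0.69487148]), 'force': array([ 0.32726864, -0.00427465,  0.89926593]), 'torque': array([-0.02506402, -0.03145206,  0.01316114]), 'width': 0.08780029974417011}
scene 417.39698767740606 265.7560007808589 [ 1.02545649 -0.72270394  0.83518954] [-0.40675984  0.86956008  0.25673454 -0.11179928]
top 448.8694048785023 260.8423320809436 [0.38679233 0.04502795 1.16107897] [-0.04899073  0.70623345 -0.70299059  0.06810615]
```

View pics/scene0.png

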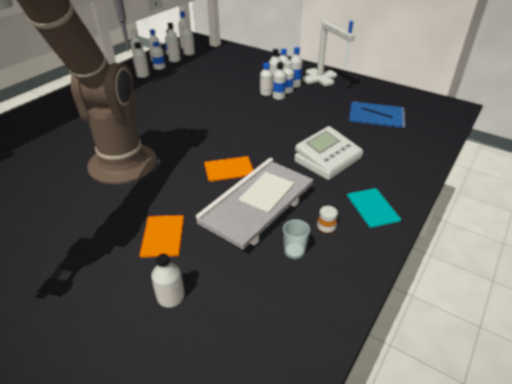

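View pics/top0.png

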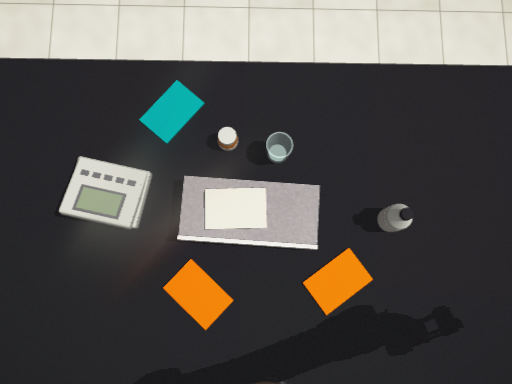

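The white tile lies on the grey shelf, at top px (236,209) and scene px (268,191). The tile-like sheets on the bench are orange at (198,294) and (338,281) and teal at (172,111), so the white one is meant. The meter is at the left end (105,193), which is world +y, and the bottle is at the other end (395,218). Next I'll enlarge the crops and measure.

Run:
```python
from h import *
import pickle
for n,(x0,y0,x1,y1) in (('top',(160,160,340,260)),('scene',(180,140,340,260))):
    f=pickle.load(open(n+'0.pkl','rb'));c=f['pixels'][y0:y1,x0:x1]
    k=4.4 if n=='top' else 5
    cv2.imwrite(f'pics/{n}_crop.png',cv2.resize(c,None,fx=k,fy=k,interpolation=cv2.INTER_CUBIC))
    P=pts(f);im=f['pixels'].astype(int)
    print(n,'tile',P[209,236] if n=='top' else P[190,268])
    z=P[...,2]
    for nm,m in (('tile',(im.min(-1)>170)&(abs(z-.068)<.008)),('board',(abs(z-.060)<.006)),('lip',(abs(z-.072)<.003)&(im.min(-1)>150))):
        m=cv2.morphologyEx(m.astype(np.uint8),cv2.MORPH_OPEN,np.ones((2,2)))
        nn,l,s,c=cv2.connectedComponentsWithStats(m)
        if nn<2: continue
        for i in 1+np.argsort(-s[1:,4])[:2]:
            q=P[l==i];r=cv2.minAreaRect(q[:,:2].astype(np.float32)*1000)
            print(nm,s[i],'z',np.median(q[:,2]),r,c[i])
    m=(z>.02)&(z<.2)
    nn,l,s,c=cv2.connectedComponentsWithStats(m.astype(np.uint8))
    for i in range(1,nn):
        if 60<s[i,4]<8000:
            q=P[l==i];print('obj',s[i],c[i],q.mean(0).round(3),q.min(0).round(3),q.max(0).round(3))
```

```text
top tile [0.52854901 0.07636917 0.06923992]
tile [ 206  189   62   42 2455] z 0.0673456494048883 ((482.8758544921875, 74.01933288574219), (193.1795654296875, 150.89974975585938), 1.0312813520431519) [236.17230143 208.92219959]
tile [ 61 195  73  33 639] z 0.06588652718787436 ((480.39739990234375, 267.2479248046875), (478.9914245605469, 56.05121994018555), 73.83221435546875) [ 97.1799687  214.04225352]
board [ 179  177  141   69 5719] z 0.05947888469989682 ((496.32427978515625, 38.53761291503906), (351.7474670410156, 219.36373901367188), 88.19739532470703) [255.8585417  211.63437664]
board [  62  185   75   44 1324] z 0.0606863109562199 ((497.1343994140625, 264.0550537109375), (484.482177734375, 76.61540222167969), 72.24810028076172) [101.33836858 201.48489426]
lip [227 240  37   6 127] z 0.07048859666833729 ((448.02264404296875, 55.006595611572266), (90.90919494628906, 7.685827732086182), 85.94791412353516) [245.68503937 242.51968504]
lip [210 238  16   5  56] z 0.07071167833064596 ((452.6523742675781, 121.81336975097656), (39.708168029785156, 7.851953029632568), 86.41658020019531) [
[... 2713 characters left out ...]
48] [116.65417376 142.41950596] [ 0.044 -0.033  0.111] [-0.046 -0.08   0.02 ] [0.084 0.076 0.2  ]
obj [ 295  127   67   49 1925] [326.74181818 150.90909091] [0.578 0.383 0.048] [0.482 0.295 0.02 ] [0.669 0.506 0.07 ]
obj [ 196  158  116   91 5061] [252.94921952 202.98241454] [0.527 0.017 0.06 ] [ 0.432 -0.135  0.02 ] [0.615 0.215 0.075]
obj [318 206  19  22 336] [327.22619048 216.7797619 ] [0.723 0.091 0.046] [0.696 0.07  0.02 ] [0.746 0.124 0.061]
obj [283 220  26  34 729] [295.16323731 235.79286694] [ 0.69  -0.034  0.059] [ 0.655 -0.067  0.02 ] [0.724 0.002 0.087]
obj [ 152  253   31   50 1124] [166.4386121  279.36209964] [ 0.526 -0.334  0.083] [ 0.485 -0.356  0.02 ] [ 0.546 -0.296  0.141]
```

View pics/top_crop.png

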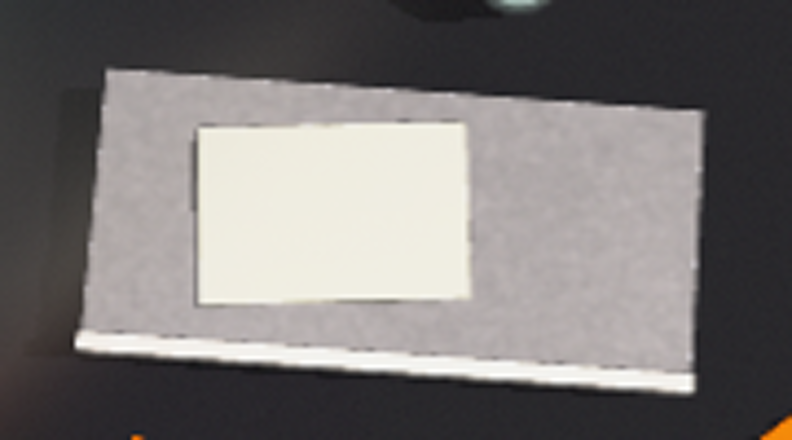

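View pics/scene_crop.png

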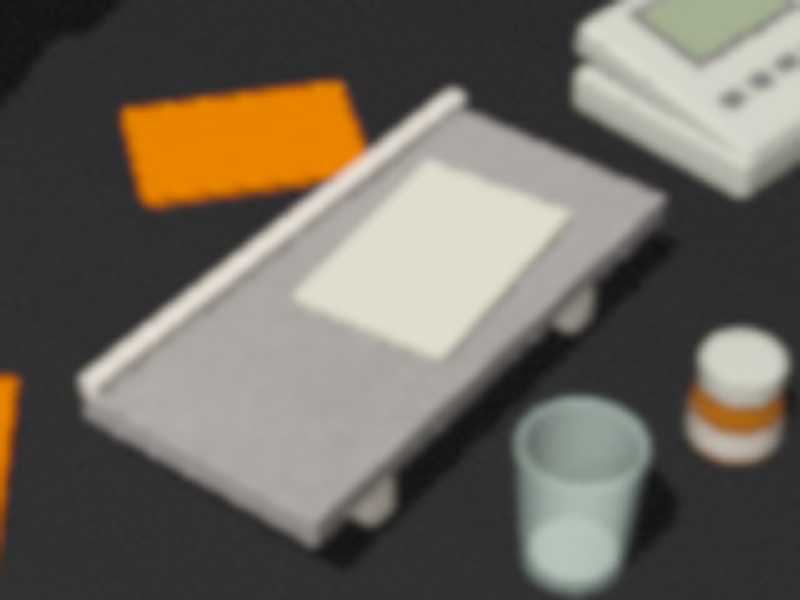

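```bash
cat >> h.py <<'E'
def ray(f,u,v):
    a=np.array(f['attitude']);M=a if a.shape==(3,3) else R.from_quat(a[[1,2,3,0]]).as_matrix()
    d=M@np.array([(u-f['cx'])/f['fx'],(v-f['cy'])/f['fy'],1]);return np.array(f['origin']),d/np.linalg.norm(d)
def plane(f,u,v,z):
    o,d=ray(f,u,v);return o+d*(z-o[2])/d[2]
def tri(f,p,g,q):
    o,d=ray(f,*p);e,c=ray(g,*q)
    s=np.linalg.lstsq(np.stack([d,-c],1),e-o,rcond=None)[0]
    A=o+d*s[0];B=e+c*s[1];return (A+B)/2,np.linalg.norm(A-B)
E
python3 - <<'E'
from h import *
import pickle
T=pickle.load(open('top0.pkl','rb'));S=pickle.load(open('scene0.pkl','rb'))
t=lambda x,y:((x+.5)/4.4-.5+160,(y+.5)/4.4-.5+160)
s=lambda x,y:((x+.5)/5-.5+180,(y+.5)/5-.5+140)
pp={'nearL':((199,303),(430,158)),'farL':((197,128),(570,213)),'farR':((466,123),(440,361)),'nearR':((470,298),(294,298)),
'bfarL':((106,69),(665,197)),'bfarR':((704,110),(315,530))}
W={}
for k,(a,b) in pp.items():
    p,e=tri(T,t(*a),S,s(*b));z=.068 if k[0]!='b' else .06
    A=plane(T,*t(*a),z);B=plane(S,*s(*b),z);W[k]=(A+B)/2
    print(k,p.round(4),'gap',e.round(4),'top@z',A[:2].round(4),'scene@z',B[:2].round(4))
tc=sum(W[k] for k in('nearL','farL','farR','nearR'))/4
ty=(W['nearL']+W['farL']-W['nearR']-W['farR'])[:2]/2
by=(W['bfarL']-W['bfarR'])[:2]
print('tile c',tc,'len',np.linalg.norm(ty),'yaw',np.arctan2(-ty[0],ty[1]),'board len',np.linalg.norm(by),'yaw',np.arctan2(-by[0],by[1]))
yv=by/np.linalg.norm(by);xv=np.array([yv[1],-yv[0]])
c=(W['bfarL']+W['bfarR'])[:2]/2-.08*xv
print('board c',c,'xv',xv,'yv',yv)
for k in W: print(k,(W[k][:2]-c)@xv,(W[k][:2]-c)@yv)
print('tile in ledge',(tc[:2]-c)@xv,(tc[:2]-c)@yv)
f=arm.sense();print(R.from_quat(f['orientation'][[1,2,3,0]]).as_matrix().round(3))
# lip check
for u,v in((77,332),(75,350),(694,373),(694,392)):
    p=plane(T,*t(u,v),.072);print('lip',(p[:2]-c)@xv,(p[:2]-c)@yv)
E
```

```text
nearL [0.4808 0.1517 0.0656] gap 0.0001 top@z [0.4806 0.1515] scene@z [0.4824 0.149 ]
farL [0.5789 0.1548 0.0634] gap 0.0015 top@z [0.5787 0.1548] scene@z [0.581  0.1491]
farR [0.5831 0.0032 0.0613] gap 0.0018 top@z [0.5826 0.004 ] scene@z [ 0.5863 -0.0038]
nearR [0.4847 0.0015 0.0614] gap 0.0001 top@z [0.4841 0.0017] scene@z [ 0.4893 -0.0046]
bfarL [0.6146 0.2084 0.056 ] gap 0.0002 top@z [0.6136 0.2078] scene@z [0.6167 0.2037]
bfarR [ 0.5935 -0.133   0.0538] gap 0.0005 top@z [ 0.5925 -0.1318] scene@z [ 0.5967 -0.1378]
tile c [0.53312078 0.07522162 0.068     ] len 0.15179693023129975 yaw 0.032305236420926066 board len 0.34123048390328886 yaw -0.06034653624369543
board c [0.5250437  0.04028783] xv [ 0.9981797  -0.06030992] yv [0.06030992 0.9981797 ]
nearL -0.05009378167450439 0.10709784226783342
farL 0.04796069016131098 0.11476265433588621
farR 0.0617123402665499 -0.03649693550552229
nearR -0.03575714933392804 -0.043934282133521414
bfarL 0.08 0.17061524195164446
bfarR 0.07999999999999999 -0.17061524195164446
tile in ledge 0.00595552485485713 0.035357319741168985
[[-0.001  0.366 -0.931]
 [ 0.001 -0.931 -0.366]
 [-1.    -0.001  0.   ]]
lip -0.07157044845290764 0.17304633668424027
lip -0.08142891049841898 0.17321690812453328
lip -0.07217365818907089 -0.16647347046957875
lip -0.08255667949517694 -0.16690807949759745
```

Top view gives board 341 mm long, its lip at x -71 to -82 mm and the tile 152 mm long, all as they should be. Triangulated heights come out at 54–56 mm for the board and 61–66 mm for the tile. They read low because the scene view is biased by about 4 mm, so I'll feel for the shelf top. In the shelf frame the tile is at x 6 mm, y +35 mm, turned 0.093 rad, and the meter is at +y. The plan is to push +y by 110 mm with two spread fingertips, which also straightens it.

First I go over to above the bare part of the shelf.

send_rows(targets=[0.025,0.045,-0.002,0,0,0.045,0.05,0.09,-0.004,0,0,0.09,0.075,0.135,-0.006,0,0,0.135,0.1,0.18,-0.008,0,0,0.18,0.125,0.225,-0.01,0,0,0.225,0.15,0.27,-0.012,0,0,0.27,0.175,0.315,-0.013,0,0,0.315,0.2,0.36,-0.013,0,0,0.36,0.2,0.36,-0.013,0,0,0.36], jaw=-0.36, force=20)

```text
time_s: 0.85
position: [0.3825, -0.3045, 0.213]
orientation: [0.324, 0.629, 0.325, -0.627]
force: [0.3, 0.5, -0.1]
width: 0.0595
```

send_rows(targets=[0.025,0.045,-0.002,0,0,0.045,0.05,0.09,-0.004,0,0,0.09,0.075,0.135,-0.006,0,0,0.135,0.1,0.18,-0.008,0,0,0.18,0.125,0.225,-0.01,0,0,0.225,0.15,0.27,-0.012,0,0,0.27,0.175,0.315,-0.013,0,0,0.315,0.198,0.36,-0.013,0,0,0.362,0.198,0.36,-0.013,0,0,0.362,0.198,0.36,-0.013,0,0,0.362])

```text
time_s: 1.68
position: [0.5276, -0.0394, 0.2027]
orientation: [0.485, 0.514, 0.486, -0.514]
force: [0.8, -0.1, 0.7]
width: 0.0594
```

```bash
cat >> h.py <<'E'
C=np.array([0.5250437,0.04028783]);XV=np.array([0.9981797,-0.06030992]);YV=np.array([0.06030992,0.9981797])
def st():
    s=arm.sense();M=R.from_quat(s['orientation'][[1,2,3,0]]).as_matrix();p=s['position'];q=p[:2]-C
    print('t',round(s['time_s'],2),'pos',p.round(4),'ledge',(q@XV).round(4),(q@YV).round(4),'F',s['force'].round(2),'w',round(s['width'],4))
    print('toolx',M[:,0].round(3),'tooly',M[:,1].round(3),'yaw err deg',np.degrees(np.arctan2(M[1,1],M[0,1])-np.arctan2(XV[1],XV[0])).round(2))
E
python3 -c "
from h import *
st();f=cam('top');cv2.imwrite('pics/t1.png',f['pixels'])
f=cam('wrist');cv2.imwrite('pics/w1.png',f['pixels'])"
```

```text
t 1.68 pos [ 0.5276 -0.0394  0.2027] ledge 0.0074 -0.0794 F [ 0.8  -0.12  0.75] w 0.0594
toolx [-0.001  0.001 -1.   ] tooly [ 0.998 -0.058 -0.001] yaw err deg 0.14
```

View pics/w1.png

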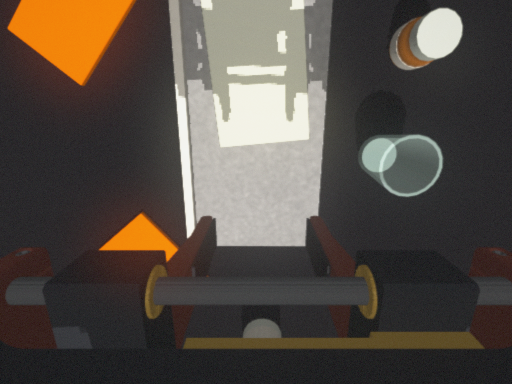

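The wrist view shows the tile's near end at rows 135–147 (columns 218–310). The fingertips, near (205,220) and (315,220), sit over bare board inside the lip. I'll go down to 20 mm above the board, then feel for it.

send_rows(targets=[0,0,-0.04,0,0,0,0,0,-0.08,0,0,0,0,0,-0.12,0,0,0,0,0,-0.15,0,0,0,0,0,-0.16,0,0,0,0,0,-0.16,0,0,0])

```text
time_s: 2.28
position: [0.5255, -0.0433, 0.0815]
orientation: [-0.483, -0.515, -0.484, 0.517]
force: [0.5, -0.3, -0.8]
width: 0.0597
```

send_rows(targets=[0,0,-0.004,0,0,0,0,0,-0.008,0,0,0,0,0,-0.012,0,0,0,0,0,-0.016,0,0,0,0,0,-0.016,0,0,0])

```text
time_s: 2.7
position: [0.5273, -0.0418, 0.0712]
orientation: [0.484, 0.515, 0.484, -0.515]
force: [-0.3, 0.7, -0.0]
width: 0.0597
```

```bash
python3 -c "
from h import *
st()
f=cam('wrist');cv2.imwrite('pics/w2.png',f['pixels'])
f=cam('scene');cv2.imwrite('pics/s2.png',cv2.resize(f['pixels'][120:270,170:350],None,fx=4,fy=4,interpolation=2))"
```

```text
t 2.7 pos [ 0.5273 -0.0418  0.0712] ledge 0.0072 -0.0818 F [-0.3   0.71 -0.02] w 0.0597
toolx [ 0. -0. -1.] tooly [ 0.998 -0.062  0.   ] yaw err deg -0.1
```

send_rows(targets=[0,0,-0.002,0,0,0,0,0,-0.004,0,0,0,0,0,-0.006,0,0,0,0,0,-0.006,0,0,0])

```text
time_s: 3.13
position: [0.5271, -0.0416, 0.0663]
orientation: [-0.484, -0.515, -0.484, 0.515]
force: [0.1, -0.5, -0.3]
width: 0.0596
```

send_rows(targets=[0,0,-0.002,0,0,0,0,0,-0.003,0,0,0,0,0,-0.003,0,0,0])

```text
time_s: 3.38
position: [0.5272, -0.0416, 0.0642]
orientation: [-0.484, -0.515, -0.484, 0.515]
force: [-0.2, -0.1, -0.5]
width: 0.0594
```

View pics/w2.png

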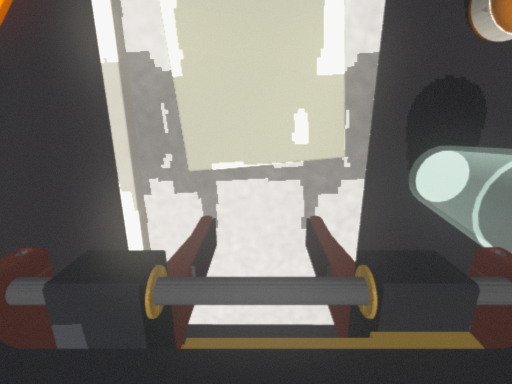

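View pics/s2.png

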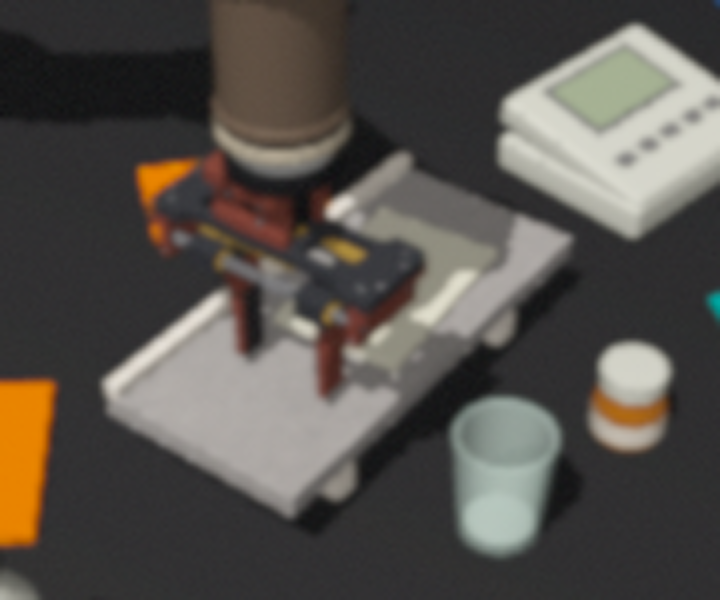

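Both views show the fingers straddling the board behind the tile's end (wrist: fingertips at columns 210 and 312, tile end 188–345). I'll feel down a little further.

send_rows(targets=[0,0,-0.0015,0,0,0,0,0,-0.003,0,0,0,0,0,-0.003,0,0,0])

```text
time_s: 3.63
position: [0.5272, -0.0417, 0.0619]
orientation: [-0.484, -0.515, -0.484, 0.515]
force: [-0.2, 0.6, 0.6]
width: 0.0594
```

send_rows(targets=[0,0,-0.0015,0,0,0,0,0,-0.002,0,0,0,0,0,-0.002,0,0,0])

```text
time_s: 3.88
position: [0.5273, -0.0416, 0.0606]
orientation: [-0.484, -0.515, -0.484, 0.515]
force: [0.3, 0.1, -0.4]
width: 0.0595
```

send_rows(targets=[0,0,-0.001,0,0,0,0,0,-0.002,0,0,0,0,0,-0.002,0,0,0])

```text
time_s: 4.13
position: [0.5274, -0.0416, 0.0604]
orientation: [-0.485, -0.515, -0.484, 0.515]
force: [-5.3, -0.1, 14.0]
width: 0.0595
```

Contact is at z = 0.0604 (14 N), which confirms the 60 mm shelf top. I'll rise to about 3.5 mm above it and start the push, slowly.

send_rows(targets=[0,0,0.003,0,0,0,0,0,0.006,0,0,0,0,0,0.006,0,0,0])

```text
time_s: 4.38
position: [0.5276, -0.0416, 0.064]
orientation: [0.484, 0.515, 0.484, -0.515]
force: [1.1, 0.7, 0.6]
width: 0.0595
```

send_rows(targets=[0.0005,0.008,0,0,0,0,0.001,0.016,0,0,0,0,0.0015,0.024,0,0,0,0,0.002,0.032,0,0,0,0,0.0024,0.04,0,0,0,0,0.0029,0.048,0,0,0,0,0.0034,0.056,0,0,0,0,0.0039,0.064,0,0,0,0,0.0044,0.072,0,0,0,0,0.0048,0.08,0,0,0,0,0.0048,0.08,0,0,0,0])

```text
time_s: 5.3
position: [0.5311, 0.0203, 0.0638]
orientation: [0.485, 0.515, 0.485, -0.514]
force: [0.4, 0.1, 0.4]
width: 0.06
```

```bash
python3 -c "
from h import *
st()
f=cam('wrist');cv2.imwrite('pics/w3.png',f['pixels'])
f=cam('scene');cv2.imwrite('pics/s3.png',cv2.resize(f['pixels'][120:270,170:350],None,fx=4,fy=4,interpolation=2))"
```

```text
t 5.3 pos [0.5311 0.0203 0.0638] ledge 0.0072 -0.0196 F [0.41 0.08 0.39] w 0.06
toolx [ 0.001  0.001 -1.   ] tooly [ 0.998 -0.06   0.   ] yaw err deg 0.0
```

View pics/w3.png

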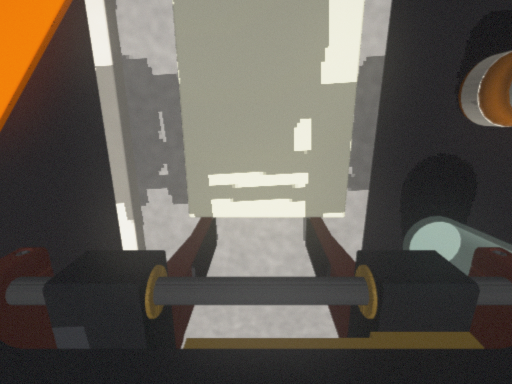

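View pics/s3.png

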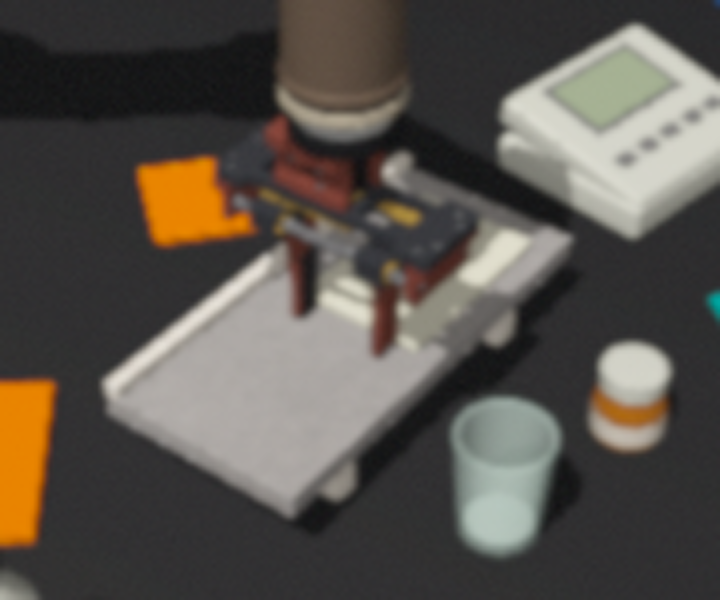

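The tile now lies square against both fingers (end edge level at row 216). I push 62 mm further, then measure before finishing.

send_rows(targets=[0.0005,0.008,0,0,0,0,0.001,0.016,0,0,0,0,0.0015,0.024,0,0,0,0,0.002,0.032,0,0,0,0,0.0024,0.04,0,0,0,0,0.0029,0.048,0,0,0,0,0.0034,0.056,0,0,0,0,0.0039,0.064,0,0,0,0,0.0044,0.072,0,0,0,0,0.0048,0.078,0,0,0,0,0.005,0.082,0,0,0,0,0.005,0.082,0,0,0,0])

```text
time_s: 6.4
position: [0.5347, 0.081, 0.0637]
orientation: [0.484, 0.515, 0.485, -0.515]
force: [0.2, -0.2, 0.1]
width: 0.0599
```

```bash
python3 -c "
from h import *
st()
import pickle
f=cam('wrist');cv2.imwrite('pics/w4.png',f['pixels'])
f=cam('top');pickle.dump(f,open('top4.pkl','wb'));cv2.imwrite('pics/t4.png',cv2.resize(f['pixels'][160:260,140:320],None,fx=4.4,fy=4.4,interpolation=2))"
```

```text
t 6.4 pos [0.5347 0.081  0.0637] ledge 0.0072 0.0412 F [ 0.22 -0.19  0.11] w 0.0599
toolx [ 0.     0.001 -1.   ] tooly [ 0.998 -0.061  0.   ] yaw err deg -0.03
```

View pics/w4.png

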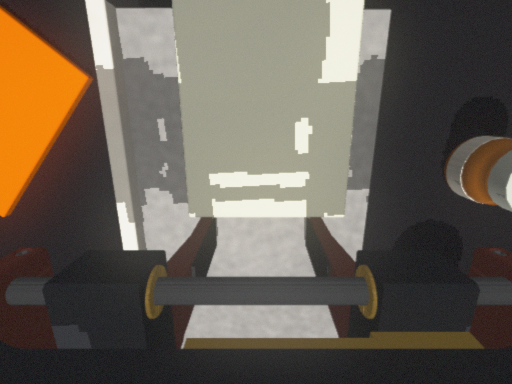

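View pics/t4.png

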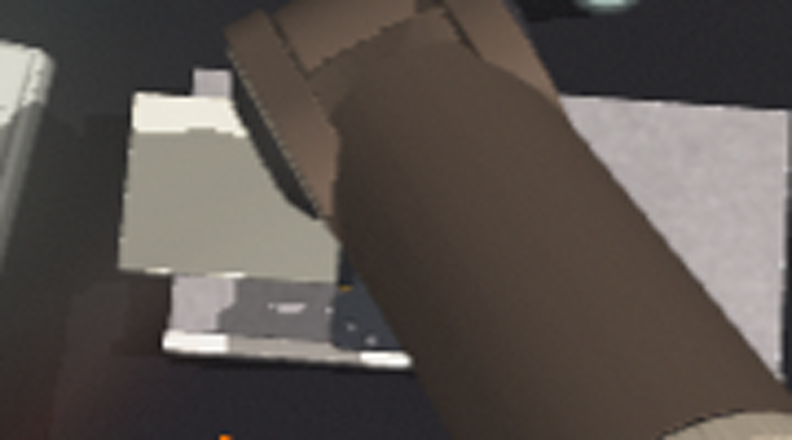

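```bash
python3 -c "
from h import *
import pickle
T=pickle.load(open('top4.pkl','rb'))
for u,v,z in((134,93,.068),(119,268,.068),(194,69,.06),(172,274,.06),(340,282,.068)):
    p=plane(T,(u+.5)/4.4-.5+140,(v+.5)/4.4-.5+160,z)[:2]-C;print(u,v,(p@XV).round(4),(p@YV).round(4))
"
```

```text
134 93 0.0608 0.2034
119 268 -0.0378 0.2022
194 69 0.0783 0.1725
172 274 -0.0385 0.1741
340 282 -0.0376 0.0801
```

The tile's front edge is at shelf y 203 mm (top px crop (134,93)–(119,268)), and the shelf end reads 170–174 mm, so the overhang is about 30 mm. It is square, with its centre at x about 12 mm. I push 19 mm more.

send_rows(targets=[0.0003,0.005,0,0,0,0,0.0006,0.01,0,0,0,0,0.0009,0.015,0,0,0,0,0.0012,0.02,0,0,0,0,0.0014,0.023,0,0,0,0,0.0015,0.0255,0,0,0,0,0.0015,0.0255,0,0,0,0])

```text
time_s: 7.08
position: [0.5358, 0.0997, 0.0637]
orientation: [0.484, 0.515, 0.485, -0.515]
force: [0.5, -0.1, -0.3]
width: 0.0599
```

send_rows(targets=[-0.0008,-0.013,0,0,0,0,-0.0016,-0.027,0,0,0,0,-0.002,-0.035,0.01,0,0,0,-0.002,-0.035,0.06,0,0,0,-0.002,-0.035,0.11,0,0,0,-0.002,-0.035,0.16,0,0,0,-0.002,-0.035,0.2,0,0,0,-0.002,-0.035,0.2,0,0,0])

```text
time_s: 7.75
position: [0.5373, 0.0727, 0.2206]
orientation: [0.486, 0.518, 0.482, -0.513]
force: [0.5, 0.9, -0.3]
width: 0.0596
```

send_rows(targets=[-0.02,-0.045,0,0,0,0,-0.04,-0.09,0,0,0,0,-0.06,-0.135,0,0,0,0,-0.08,-0.18,0,0,0,0,-0.1,-0.225,0,0,0,0,-0.12,-0.27,0,0,0,0,-0.13,-0.3,0,0,0,0,-0.13,-0.3,0,0,0,0])

```text
time_s: 8.42
position: [0.434, -0.1582, 0.2137]
orientation: [-0.482, -0.516, -0.482, 0.518]
force: [-0.2, -0.3, -0.4]
width: 0.0595
```

```bash
python3 -c "
from h import *
st()
import pickle
f=cam('scene');pickle.dump(f,open('scene5.pkl','wb'));cv2.imwrite('pics/s5.png',cv2.resize(f['pixels'][140:260,180:340],None,fx=5,fy=5,interpolation=2))
f=cam('top');pickle.dump(f,open('top5.pkl','wb'));cv2.imwrite('pics/t5.png',cv2.resize(f['pixels'][160:260,140:320],None,fx=4.4,fy=4.4,interpolation=2));cv2.imwrite('pics/t5f.png',f['pixels'])"
```

```text
t 8.42 pos [ 0.434  -0.1582  0.2137] ledge -0.0789 -0.2037 F [-0.23 -0.32 -0.38] w 0.0595
toolx [-0.001 -0.002 -1.   ] tooly [ 0.998 -0.07  -0.001] yaw err deg -0.57
```

View pics/t5.png

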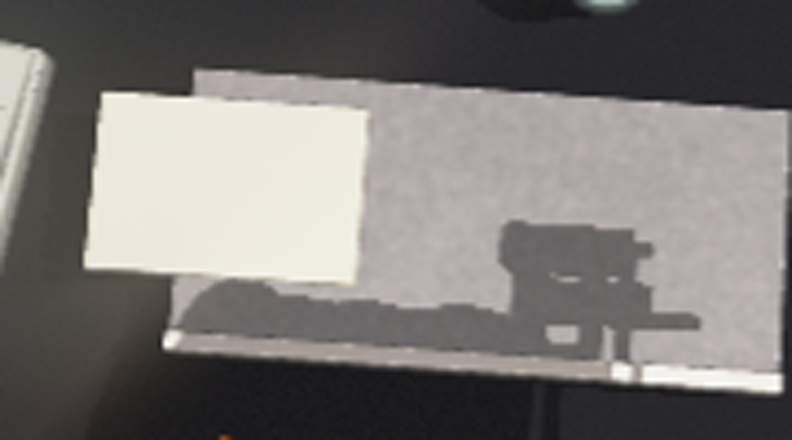

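View pics/s5.png

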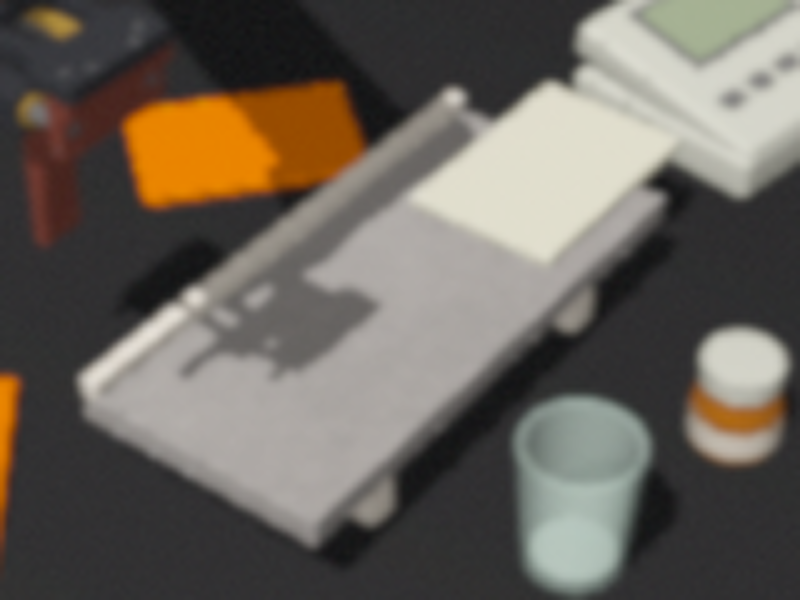

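View pics/t5f.png

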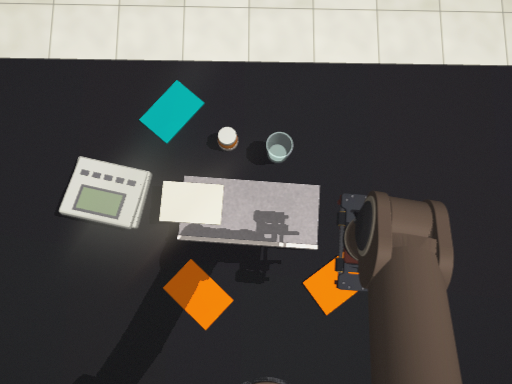

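```bash
python3 -c "
from h import *
import pickle
for n,k,ox,oy,pp in(('top5',4.4,140,160,[(102,93),(368,110),(356,285),(85,268)]),('scene5',5,180,140,[(548,82),(680,140),(546,262),(412,203)])):
    T=pickle.load(open(n+'.pkl','rb'));Q=[]
    for u,v in pp:
        p=plane(T,(u+.5)/k-.5+ox,(v+.5)/k-.5+oy,.068)[:2]-C;Q.append([p@XV,p@YV])
    Q=np.array(Q);print(n,Q.round(4).tolist(),'centre',Q.mean(0).round(4))
    P=pts(T);im=T['pixels'];z=P[...,2]
    ux,uy=[((a+.5)/k-.5+o) for a,o in zip(np.mean(pp,0),(ox,oy))];ux,uy=int(ux),int(uy)
    m=np.zeros(z.shape,np.uint8);cv2.fillPoly(m,[np.array([[(u)/k+ox,(v)/k+oy] for u,v in pp],int)],1);m=cv2.erode(m,np.ones((5,5)))
    q=P[m>0];q=q[q[:,2]>.04];A=np.linalg.lstsq(np.c_[q[:,:2]-q[:,:2].mean(0),np.ones(len(q))],q[:,2],rcond=None)[0];print('plane slope',A.round(4))
f=pickle.load(open('scene5.pkl','rb'));g=pickle.load(open('scene0.pkl','rb'))
cv2.imwrite('pics/bt.png',np.hstack([cv2.resize(x['pixels'][200:330,100:350],None,fx=1.6,fy=1.6) for x in(g,f)]))
"
```

```text
top5 [[0.0596, 0.2212], [0.06, 0.072], [-0.0387, 0.0711], [-0.039, 0.2209]] centre [0.0105 0.1463]
plane slope [-0.9172 -0.3093  0.0722]
scene5 [[-0.0364, 0.2178], [0.064, 0.2148], [0.0632, 0.0653], [-0.0314, 0.0632]] centre [0.0148 0.1403]
plane slope [ 0.5581 -0.4013  0.0695]
```

View pics/bt.png

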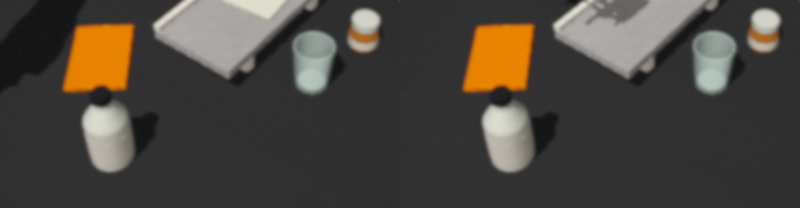

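The tile is at shelf x ≈ 12 mm, y ≈ 143 mm (top 146 mm, scene 140 mm, with opposite known biases). It is square to the shelf with an overhang of about 48 mm. Bottle, beaker and jar stand where they were. Handing in.

```bash
python3 -c "
from h import *
print(arm.hand_in())"
```

```text
the job is handed in; nothing more can be done
None
```

I pushed the white tile along the shelf with two spread fingertips, without gripping or lifting it, then took the hand up and away and handed the job in at about 8.5 s. No verdict was reported.

**Last checks:**
- **Overhang:** about 48 mm of the tile sticks out over the end nearest the pH meter. Its centre is at shelf y ≈ 143 mm, where 130–160 mm is allowed.
- **Position and angle:** the centre is about 12 mm to the far side of the centre line, and the tile is within about 0.01 rad of straight along the shelf in the top view.
- **Other objects:** bottle, beaker and jar look unmoved against the first scene picture. The hand never came near the meter.

**Checks that failed or disagreed:**
- **Camera views:** the two views differ by about 6 mm in y (top 146 mm, scene 140 mm). Both values are within the limits, and I used the middle.
- **Shelf height:** triangulation read the heights 2–7 mm low, so I touched the shelf to find its top. Contact was at 60.4 mm with 14 N.
- **Flatness:** a plane fit to the depth data gave a meaningless slope because of noise. I judged the tile flat from its corner positions, which match a 149 by 99 mm rectangle at the right height in the top view.

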